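# Stroke the empty shuttle slide on the lamp assembly bench

### The arm

A 6-joint arm with a two-finger parallel gripper is mounted at the origin on the work surface. World frame = base frame: x ahead of the robot, y to its left, z up, the work surface at z = 0. Lengths are in mm, angles in rad, forces in N, time in s.
With the tool pointing down it reaches from about 400 to 925 mm from the base axis. Payload 12.5 kg.
Tool frame: the origin (TCP) lies midway between the tips of the shut fingers; the grasp point (between the pads) lies 19 mm behind it (env.tcp_to_grasp is the distance from the TCP to the grasp point, in mm); z points along the fingers, y is the line along which they close (so a half turn about z gives the same grasp; the last joint's range is limited). The gripper opens to 95 mm and grips with 3 to 60 N. Pads are 20 mm wide; open, the fingers measure 119 mm over their backs; the gripper's body (75 mm by 180 mm) begins 59 mm behind the grasp point.
Start: joints at [1.015, 0.491, 1.559, -0, 1.092, -0.106], TCP at [271.728, 562.86, 214.661] pointing down, gripper open.
Joint ranges: [-3.1, 3.1], [-0.84, 2.19], [0.05, 2.79], [-1.13, 4.28], [0.06, 2.93], [-2.69, 2.69]. Speed limits (rad/s): [2.22, 2.22, 2.79, 3.14, 3.14, 3.14].

### API

Orientations are given as [roll, pitch, yaw] about the fixed x, y, z axes, in that order (R = Rz(yaw) Ry(pitch) Rx(roll)).
In Python, from cell import env gives the robot as it stands. The module is installed in compiled form; this text tells all that it offers.
- The arm moves only by the tool step_arm, never from a script. Its argument "plan" is a list that holds one entry, the list of rows, each a list of 5 numbers: the shift along the tool's x, y, z in mm, then the turn about the tool's z in degrees, then the opening, from -1 (shut) to 1 (fully open). A call has 1 to 8 rows; each row is the pose to reach, as a shift and turn from the pose commanded when the call began, along the tool's axes at that moment; what a row does not reach only later rows make up. A row lasts 1/12 s, in which the tool goes at most 41.7 mm and 7.16 degrees, less where a joint would pass 70% of its speed; a pose out of reach is approached as far as the arm can. A call with a gripper value outside its range is refused whole. The fingers move at their own pace and stop on an object; the grip force is fixed at half the most. Time passes only in rows, so rows that repeat a pose let the fingers close. It gives the time, the measured TCP pose, the force, the opening and the grip force at its end, in the units of the state.
- env.state(): the state, without advancing time (a new reading comes with each control period).
- env.read_camera(name): name is "scene" or "top" or "wrist"; returns the picture (384x512x3 uint8, blue, green, red); there is no depth.
- env.get_calibration(name): a dict with "K" (3x3 intrinsics, pixels), "extrinsics" (4x4, takes a point from world to camera coordinates). Camera axes: x right, y up, looking along -z (the intrinsics and any distortion apply to the point x, -y, -z); pixel columns grow to the right and rows downward; lengths in mm; the calibration is good to about 2 mm. A picture is of the moment at which its call begins: read the wrist's pose just before it. get_calibration takes no time and is no camera call; for the wrist camera it gives the pose at the moment of the call.
- env.job_done(): hands the job in; it is judged then, once.
The state is a dict: "t": time; "joints": joint angles; "qvel": joint speeds; "tau": joint torques, N m; "eef_pos": TCP position; "tcp_rot": TCP orientation; "ft_force": force on the tool from outside, world axes, zero at the start; "moment": the same for the moment, N m; "opening": opening from 0.0 (shut) to 1.0 (fully open); "grip_force": force on a finger pad.
Only numpy, scipy, OpenCV 4.12 (cv2) and the standard library are available. Lean on these libraries where they do the work, as an engineer would, in place of code of your own. Each camera call takes 0.05 s, during which the arm holds its last target. There are 200 camera calls.

### The job

Before the next lamp goes on, check the shuttle slide whose carriage is empty for sticky spots: take it by its post and run the carriage slowly out to the far stop, the one away from the robot, then slowly all the way back to the near stop, and leave it there. Do not move the other slide's carriage, which has a lamp on it.

Things in the scene. Friction and masses are not known exactly. Their poses are not given: they have to be found in the camera images.
- empty_carriage (a joint): Position of the empty carriage along its rods: 0 m against the near stop, 0.160 m against the far stop, growing away from the robot. It drags evenly at about 3 N and stays where it is left.
- empty_post (a point): Point on the axis of the empty carriage's grip post, 80 mm above the table. Post: upright, round, bare steel, 22 mm across; its top 98 mm, its foot (the carriage's flat top) 52 mm above the table. x points along the rods to the far stop, z up; moves with the carriage. Carriage 110 x 90 mm, post 16 mm from its near edge, midway across; nest ledges 6 mm high lie 40 mm to either side.
- empty_slide: The slide with the empty carriage: aluminium base 320 x 90 mm, two steel rods along x, end blocks 50 mm high as stops. Fixed to the table, left or right of the middle, x axis (towards the far stop) within 0.35 rad of straight away from the robot. Origin: centre of the underside. With the carriage against the near stop the post stands at x = -0.119, y = 0.
- loaded_post (a point): The same point on the like post of the other slide, to be left alone: its carriage carries a black finned lamp housing with a white board, 62 mm square and 43 mm high, behind the post, and its base is shorter, 270 mm. Axes as for empty_post.

How it is judged:
By the outcome, as a careful person would: the job done as asked, in the order asked, and still so for the second after the job is handed in, with the robot touching nothing.
It also fails if it takes over 40 s, if anything falls off the work surface, if the arm or the gripper's body presses on something with over 40 N, if the wrist force passes 120 N, or if a joint passes its speed limit or range.

## Working session

There is one attempt and no reset: what is moved stays moved. The work goes in short steps, Python scripts to look and compute and a tool call to move; the robot and the scene stay as the last step left them, time stands still between calls to the robot, and variables do not carry over. Pictures are saved under pics/ and viewed, at most 10 in all, crops included, and the job is handed in when it is done.

Besides the shell and the picture viewer there is one more tool, called after "Emit:" as name([rows], argument=value, ...), one row to a line, values as JSON. step_arm: Moves the arm, as the interface text tells. Its arguments: {"type":"object","properties":{"plan":{"type":"array"}},"required":["plan"]}

```bash
mkdir -p pics
python3 - <<'E'
from cell import env
import cv2,numpy as np
for n in("top","scene"):
    cv2.imwrite(f"pics/{n}0.png",env.read_camera(n)); c=env.get_calibration(n); print(n,c["K"],np.round(c["extrinsics"],3),c.keys())
print(env.state())
E
```

```text
top [[478.78893224   0.         253.7521714 ]
 [  0.         478.78893224 186.78669794]
 [  0.           0.           1.        ]] [[-2.60000e-02 -9.99000e-01 -1.90000e-02 -9.86600e+00]
 [ 9.86000e-01 -2.90000e-02  1.64000e-01 -5.10662e+02]
 [-1.65000e-01 -1.40000e-02  9.86000e-01 -9.44384e+02]
 [ 0.00000e+00  0.00000e+00  0.00000e+00  1.00000e+00]] dict_keys(['K', 'extrinsics'])
scene [[392.02002296   0.         258.35908137]
 [  0.         392.02002296 188.60266225]
 [  0.           0.           1.        ]] [[-8.590000e-01  5.110000e-01  9.000000e-03  4.589230e+02]
 [-4.350000e-01 -7.390000e-01  5.150000e-01  1.798130e+02]
 [ 2.700000e-01  4.380000e-01  8.570000e-01 -1.032021e+03]
 [ 0.000000e+00  0.000000e+00  0.000000e+00  1.000000e+00]] dict_keys(['K', 'extrinsics'])
{'t': 0.1, 'joints': array([ 1.01544903e+00,  4.91479117e-01,  1.55940145e+00, -1.84623680e-05,
        1.09171019e+00, -1.05609037e-01]), 'qvel': array([ 0.00016782, -0.0002801 , -0.00141016,  0.00028313,  0.00182776,
       -0.00110775]), 'tau': array([ 2.10965103e-03, -6.13625908e+01, -2.58600730e+01,  6.93400344e-02,
        4.71233076e-02, -9.46708337e-05]), 'eef_pos': array([271.57561943, 562.6639633 , 214.12825662]), 'tcp_rot': array([-3.14059838e+00, -8.89290488e-05,  2.69186286e+00]), 'ft_force': array([-0.54656598, -0.15316816, -0.87065395]), 'moment': array([-0.00223806, -0.03042451, -0.01820228]), 'grip_force': 0.0, 'opening': 0.9992413583875441}
```

View pics/top0.png

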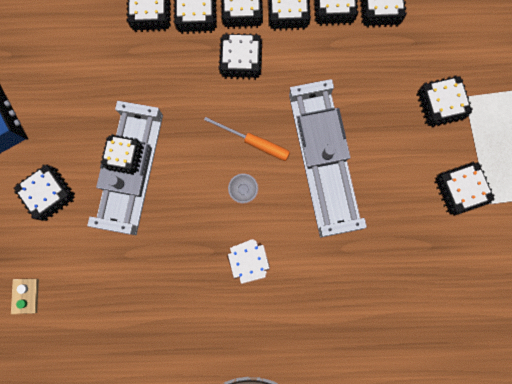

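View pics/scene0.png

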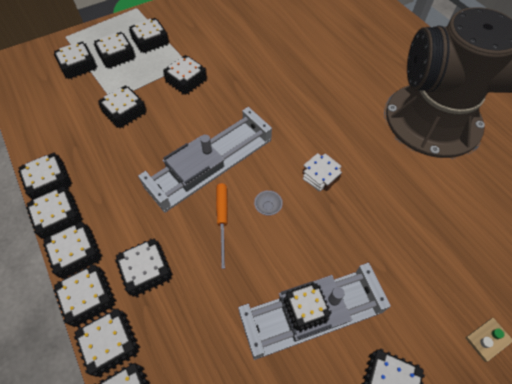

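The top view has the empty slide on the right, with its post near (328,154), and the loaded one on the left, with its post near (117,182). The scene view agrees. I'll zoom in on the empty slide.

```bash
python3 - <<'E'
import cv2
a=cv2.imread("pics/top0.png")[75:245,270:390]
cv2.imwrite("pics/c1.png",cv2.resize(a,None,fx=3.5,fy=3.5,interpolation=cv2.INTER_CUBIC))
E
cat > h.py <<'E'
from cell import env
import numpy as np
def back(n,u,v,z,c=None):
    c=c or env.get_calibration(n);K=c["K"];E=np.array(c["extrinsics"]);R=E[:3,:3];t=E[:3,3]
    d=R.T@np.array([(u-K[0,2])/K[0,0],-(v-K[1,2])/K[1,1],-1]);o=-R.T@t
    return (o+d*(z-o[2])/d[2])[:2]
def proj(n,p,c=None):
    c=c or env.get_calibration(n);K=c["K"];E=np.array(c["extrinsics"]);q=E[:3,:3]@np.array(p)+E[:3,3]
    return K[0,0]*q[0]/-q[2]+K[0,2],K[1,1]*q[1]/q[2]+K[1,2]
E
```

```text
(no output)
```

View pics/c1.png

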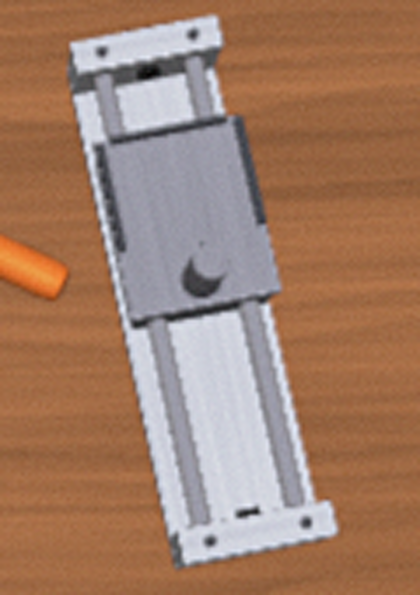

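The crop shows the block tops, with far corners near (70,45) and (218,17) and near corners near (180,565) and (337,533). The post top is near (210,263) and its foot near (203,280).

Run:
```python
from h import *
f=lambda x,y,z:back("top",270+x/3.5,75+y/3.5,z)
FL,FR,NL,NR=f(70,45,50),f(218,17,50),f(180,565,50),f(337,533,50)
print(FL,FR,NL,NR)
far=(FL+FR)/2;near=(NL+NR)/2;ax=far-near
print(np.linalg.norm(ax),np.linalg.norm(FL-FR),np.linalg.norm(NL-NR));yaw=np.arctan2(ax[1],ax[0]);print("yaw",yaw)
e=ax/np.linalg.norm(ax);n=np.array([-e[1],e[0]]);c=(far+near)/2
c1=f(131,327,52);c2=f(279,291,52)
for p in(f(210,263,98),f(203,280,60),(c1+c2)/2+16*e):print(p,(p-c)@e,(p-c)@n)
print("near pos",c-119*e,"far",c+41*e)
print(back("top",117,182,98),env.state()["eef_pos"])
```

```text
[ 718.54918329 -106.21865638] [ 733.32387673 -196.2115783 ] [ 404.10754489 -157.04412262] [ 419.9253949  -247.69523476]
318.06067548539653 91.19768397865394 92.0208047681995
yaw 0.1615342916233029
[ 569.32345401 -176.20069955] 0.4376017663003806 0.5281939813466643
[ 568.47552569 -177.32414471] -0.5799746842578382 -0.4442511959417847
[ 568.69513847 -176.22878466] -0.18705116527317567 0.6015281894854653
near pos [ 451.52567993 -195.93149087] far [ 609.44274887 -170.19825678]
[518.17587607 242.40793358] [271.57561943 562.6639633  214.12825662]
```

Emit:
step_arm([
  [[-589, -537, 0, 55, 1], [-589, -537, 0, 55, 1], [-589, -537, 0, 55, 1], [-589, -537, 0, 55, 1], [-589, -537, 0, 55, 1], [-589, -537, 0, 55, 1], [-589, -537, 0, 55, 1], [-589, -537, 0, 55, 1]],
])

```text
t: 0.77
eef_pos: [396.1, 251.6, 214.6]
tcp_rot: [-3.142, -0.0, 1.725]
ft_force: [0.6, 0.6, -0.4]
opening: 0.999
grip_force: 0.0
```

Emit:
step_arm([
  [[-452, 102, 0, 0, 1], [-452, 102, 0, 0, 1], [-452, 102, 0, 0, 1], [-452, 102, 0, 0, 1], [-452, 102, 0, 0, 1], [-452, 102, 0, 0, 1], [-452, 102, 0, 0, 1], [-452, 102, 0, 0, 1]],
])

```text
t: 1.43
eef_pos: [520.7, -57.8, 214.5]
tcp_rot: [-3.141, -0.0, 1.732]
ft_force: [0.3, 0.9, 0.7]
opening: 0.998
grip_force: 0.0
```

Emit:
step_arm([
  [[-126, 28, 0, 0, 1], [-126, 28, 0, 0, 1], [-126, 28, 0, 0, 1], [-126, 28, 0, 0, 1], [-126, 28, 0, 0, 1], [-126, 28, 0, 0, 1]],
])

```text
t: 1.93
eef_pos: [567.8, -175.2, 214.1]
tcp_rot: [-3.141, -0.001, 1.731]
ft_force: [-0.4, 0.1, -0.1]
opening: 1.0
grip_force: 0.0
```

Run:
```python
from h import *
import cv2
s=env.state();c=env.get_calibration("wrist");a=env.read_camera("wrist");cv2.imwrite("pics/w1.png",a)
import pickle;pickle.dump(c,open("w1.pkl","wb"))
print(s["eef_pos"],s["tcp_rot"],s["joints"],s["t"])
print("expect post top",proj("wrist",[569.1,-176.5,98],c),"foot",proj("wrist",[569.1,-176.5,52],c))
```

```text
[ 567.80357736 -175.23257344  214.06113249] [-3.14054629e+00 -9.75740114e-04  1.73115475e+00] [-4.10587732e-01  4.48138462e-01  1.63673172e+00  2.93185303e-04
  1.05813020e+00 -5.71090653e-01] 1.9333
expect post top (np.float64(251.9096071036449), np.float64(189.61363200484308)) foot (np.float64(251.79848153904467), np.float64(178.54459918680422))
```

View pics/w1.png

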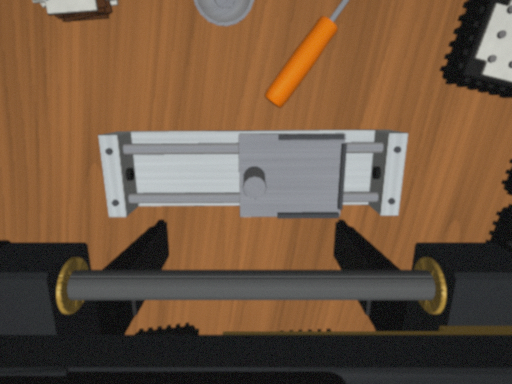

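The wrist view shows the post top at about (255,186), against an expected (252,190). The slide lies along the image x axis.

Run:
```python
from h import *
import pickle;c=pickle.load(open("w1.pkl","rb"))
b=lambda u,v,z:back("wrist",u,v,z,c)
for p in((255,186,98),(254,175,55)):print(b(*p))
L=(b(99,135,50)+b(108,216,50))/2;F=(b(408,132,50)+b(399,214,50))/2
d=F-L;print(L,F,np.linalg.norm(d),np.arctan2(d[1],d[0]))
e=d/np.linalg.norm(d);print((L+F)/2-119*e,(L+F)/2+41*e)
```

```text
[ 571.35891697 -172.64370403]
[ 570.65404294 -171.69049584]
[ 412.65435648 -200.43807632] [ 727.83216693 -146.68265212] 319.72910069703585 0.16893035954252797
[ 452.93720679 -193.56759993] [ 610.65963356 -166.66711494]
```

Emit:
step_arm([
  [[0, 2.5, 40, 0, 1], [0, 2.5, 80, 0, 1], [0, 2.5, 110, 0, 1], [0, 2.5, 130, 0, 1], [0, 2.5, 140, 0, 1], [0, 2.5, 148, 0, 1], [0, 2.5, 148, 0, 1], [0, 2.5, 148, 0, 1]],
])

```text
t: 2.65
eef_pos: [571.2, -174.8, 67.6]
tcp_rot: [3.141, 0.0, 1.732]
ft_force: [-0.4, 0.4, 0.6]
opening: 1.001
grip_force: 0.0
```

Emit:
step_arm([
  [[0, 0, 0, 0, 0], [0, 0, 0, 0, -0.3], [0, 0, 0, 0, -0.4], [0, 0, 0, 0, -0.5], [0, 0, 0, 0, -0.7], [0, 0, 0, 0, -1], [0, 0, 0, 0, -1], [0, 0, 0, 0, -1]],
])

```text
t: 3.32
eef_pos: [570.8, -175.2, 66.6]
tcp_rot: [3.142, -0.0, 1.732]
ft_force: [0.0, -0.7, -0.6]
opening: 0.496
grip_force: 0.0
```

Emit:
step_arm([
  [[0, 0, 0, 0, -1], [0, 0, 0, 0, -1], [0, 0, 0, 0, -1], [0, 0, 0, 0, -1]],
])

```text
t: 3.65
eef_pos: [570.8, -175.1, 66.6]
tcp_rot: [3.141, -0.0, 1.732]
ft_force: [0.2, 0.0, 0.1]
opening: 0.227
grip_force: 30.0
```

Run:
```python
from h import *
import cv2
s=env.state();c=env.get_calibration("wrist");a=env.read_camera("wrist");cv2.imwrite("pics/w2.png",a)
print(s)
```

```text
{'t': 3.65, 'joints': array([-4.08297193e-01,  6.32302910e-01,  1.76530423e+00,  1.61026691e-04,
        7.43931267e-01, -5.69507155e-01]), 'qvel': array([ 0.0030438 , -0.00063089, -0.00123797,  0.00018541,  0.00214981,
       -0.00065556]), 'tau': array([-3.58483102e-01, -6.30160046e+01, -1.82100427e+01, -3.47899203e-02,
        1.89602743e-01,  3.35438330e-03]), 'eef_pos': array([ 570.83881351, -175.11499253,   66.59506336]), 'tcp_rot': array([ 3.14148817e+00, -6.25931470e-05,  1.73188781e+00]), 'ft_force': array([0.19325702, 0.04438965, 0.12759906]), 'moment': array([-0.08167874, -0.02855369,  0.01063037]), 'grip_force': 30.016971230506897, 'opening': 0.2269525077967397}
```

View pics/w2.png

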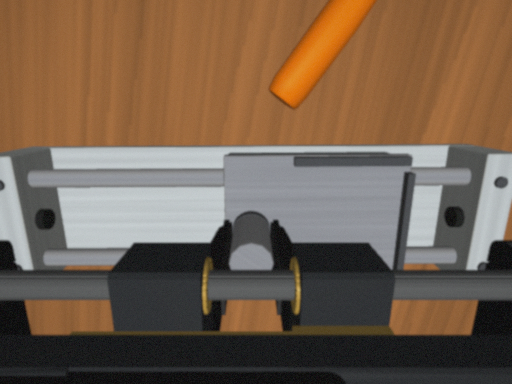

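The post is gripped (21.6 mm opening, 30 N). Next I run it slowly outwards.

Emit:
step_arm([
  [[0, 1.5, 0, 0, -1], [0, 4, 0, 0, -1], [0, 6.5, 0, 0, -1], [0, 9, 0, 0, -1], [0, 11.5, 0, 0, -1], [0, 14, 0, 0, -1], [0, 16.5, 0, 0, -1], [0, 19, 0, 0, -1]],
])

```text
t: 4.37
eef_pos: [589.7, -171.9, 66.6]
tcp_rot: [-3.141, -0.0, 1.732]
ft_force: [-2.5, 0.6, 0.9]
opening: 0.226
grip_force: 30.0
```

Emit:
step_arm([
  [[0, 2.5, 0, 0, -1], [0, 5, 0, 0, -1], [0, 7.5, 0, 0, -1], [0, 10, 0, 0, -1], [0, 12, 0, 0, -1], [0, 14, 0, 0, -1], [0, 15, 0, 0, -1], [0, 16, 0, 0, -1]],
])

```text
t: 5.03
eef_pos: [605.4, -169.4, 66.6]
tcp_rot: [-3.142, -0.0, 1.732]
ft_force: [-3.6, 2.6, 1.5]
opening: 0.225
grip_force: 30.0
```

Emit:
step_arm([
  [[0, 0.7, 0, 0, -1], [0, 1.4, 0, 0, -1], [0, 2, 0, 0, -1], [0, 2, 0, 0, -1]],
])

```text
t: 5.37
eef_pos: [607.4, -169.0, 66.6]
tcp_rot: [3.141, -0.0, 1.732]
ft_force: [-1.9, 5.0, 2.5]
opening: 0.23
grip_force: 30.0
```

Emit:
step_arm([
  [[0.2, 0.5, 0, 0, -1], [0.3, 1, 0, 0, -1], [0.3, 1.5, 0, 0, -1], [0.3, 1.5, 0, 0, -1]],
])

```text
t: 5.7
eef_pos: [608.9, -168.7, 66.6]
tcp_rot: [3.141, 0.0, 1.732]
ft_force: [-2.1, 1.9, 0.7]
opening: 0.225
grip_force: 30.0
```

Emit:
step_arm([
  [[0, 0.4, 0, 0, -1], [0, 0.8, 0, 0, -1], [0, 0.8, 0, 0, -1]],
])

```text
t: 5.95
eef_pos: [609.6, -168.6, 66.6]
tcp_rot: [3.141, 0.0, 1.732]
ft_force: [-1.3, 1.6, 0.5]
opening: 0.226
grip_force: 30.0
```

Emit:
step_arm([
  [[0, 0.4, 0, 0, -1], [0, 0.8, 0, 0, -1], [0, 0.8, 0, 0, -1]],
])

```text
t: 6.2
eef_pos: [610.2, -168.5, 66.6]
tcp_rot: [-3.141, -0.0, 1.732]
ft_force: [-4.0, 0.3, 1.2]
opening: 0.225
grip_force: 30.0
```

Emit:
step_arm([
  [[0, 0.4, 0, 0, -1], [0, 0.8, 0, 0, -1], [0, 0.8, 0, 0, -1]],
])

```text
t: 6.45
eef_pos: [610.2, -168.5, 66.6]
tcp_rot: [-3.14, -0.0, 1.732]
ft_force: [-9.2, -0.3, 2.7]
opening: 0.226
grip_force: 30.0
```

Emit:
step_arm([
  [[0, 0.4, 0, 0, -1], [0, 0.8, 0, 0, -1], [0, 0.8, 0, 0, -1]],
])

```text
t: 6.7
eef_pos: [610.2, -168.5, 66.6]
tcp_rot: [-3.138, -0.001, 1.732]
ft_force: [-13.1, -1.9, 5.0]
opening: 0.228
grip_force: 30.0
```

Emit:
step_arm([
  [[0, 0.4, 0, 0, -1], [0, 0.8, 0, 0, -1], [0, 0.8, 0, 0, -1]],
])

```text
t: 6.95
eef_pos: [610.2, -168.4, 66.5]
tcp_rot: [-3.136, -0.001, 1.732]
ft_force: [-17.1, -3.1, 7.7]
opening: 0.229
grip_force: 30.0
```

The far stop is reached: force rises while the position holds. Now I run it slowly back.

Emit:
step_arm([
  [[0, -1.5, 0, 0, -1], [0, -4, 0, 0, -1], [0, -6.5, 0, 0, -1], [-0.1, -9, 0, 0, -1], [-0.1, -11.5, 0, 0, -1], [-0.1, -14, 0, 0, -1], [-0.1, -16.5, 0, 0, -1], [-0.1, -19, 0, 0, -1]],
])

```text
t: 7.62
eef_pos: [593.8, -171.3, 66.6]
tcp_rot: [3.141, 0.0, 1.732]
ft_force: [2.9, 1.6, -3.6]
opening: 0.227
grip_force: 30.0
```

Emit:
step_arm([
  [[0, -2.5, 0, 0, -1], [0, -5, 0, 0, -1], [0, -7.5, 0, 0, -1], [-0.1, -10, 0, 0, -1], [-0.1, -12.5, 0, 0, -1], [-0.1, -15, 0, 0, -1], [-0.1, -17.5, 0, 0, -1], [-0.1, -20, 0, 0, -1]],
])

```text
t: 8.28
eef_pos: [574.0, -174.6, 66.6]
tcp_rot: [3.141, 0.0, 1.732]
ft_force: [3.2, 1.4, -3.8]
opening: 0.228
grip_force: 30.0
```

Emit:
step_arm([
  [[0, -2.5, 0, 0, -1], [0, -5, 0, 0, -1], [0, -7.5, 0, 0, -1], [-0.1, -10, 0, 0, -1], [-0.1, -12.5, 0, 0, -1], [-0.1, -15, 0, 0, -1], [-0.1, -17.5, 0, 0, -1], [-0.1, -20, 0, 0, -1]],
])

```text
t: 8.95
eef_pos: [554.3, -177.9, 66.6]
tcp_rot: [3.141, 0.0, 1.732]
ft_force: [2.4, -1.1, -4.5]
opening: 0.229
grip_force: 30.0
```

Emit:
step_arm([
  [[0, -2.5, 0, 0, -1], [0, -5, 0, 0, -1], [0, -7.5, 0, 0, -1], [-0.1, -10, 0, 0, -1], [-0.1, -12.5, 0, 0, -1], [-0.1, -15, 0, 0, -1], [-0.1, -17.5, 0, 0, -1], [-0.1, -20, 0, 0, -1]],
])

```text
t: 9.62
eef_pos: [534.6, -181.2, 66.6]
tcp_rot: [3.141, 0.0, 1.732]
ft_force: [2.9, -2.6, -6.2]
opening: 0.227
grip_force: 30.0
```

Emit:
step_arm([
  [[0, -2.5, 0, 0, -1], [-0.1, -5, 0, 0, -1], [-0.1, -7.5, 0, 0, -1], [-0.1, -10, 0, 0, -1], [-0.2, -12.5, 0, 0, -1], [-0.2, -15, 0, 0, -1], [-0.2, -17.5, 0, 0, -1], [-0.2, -20, 0, 0, -1]],
])

```text
t: 10.28
eef_pos: [514.8, -184.5, 66.6]
tcp_rot: [-3.142, -0.0, 1.732]
ft_force: [2.9, -1.6, -6.7]
opening: 0.225
grip_force: 30.0
```

Emit:
step_arm([
  [[0, -2.5, 0, 0, -1], [-0.1, -5, 0, 0, -1], [-0.1, -7.5, 0, 0, -1], [-0.1, -10, 0, 0, -1], [-0.2, -12.5, 0, 0, -1], [-0.2, -15, 0, 0, -1], [-0.2, -17.5, 0, 0, -1], [-0.2, -20, 0, 0, -1]],
])

```text
t: 10.95
eef_pos: [495.1, -187.9, 66.6]
tcp_rot: [-3.142, -0.0, 1.732]
ft_force: [3.1, -1.0, -6.8]
opening: 0.227
grip_force: 30.0
```

Emit:
step_arm([
  [[0, -2.5, 0, 0, -1], [-0.1, -5, 0, 0, -1], [-0.1, -7.5, 0, 0, -1], [-0.1, -10, 0, 0, -1], [-0.2, -12.5, 0, 0, -1], [-0.2, -15, 0, 0, -1], [-0.2, -17.5, 0, 0, -1], [-0.2, -20, 0, 0, -1]],
])

```text
t: 11.62
eef_pos: [475.3, -191.2, 66.6]
tcp_rot: [-3.141, -0.0, 1.732]
ft_force: [2.5, 1.4, -5.8]
opening: 0.226
grip_force: 30.0
```

Emit:
step_arm([
  [[0, -2.5, 0, 0, -1], [-0.1, -5, 0, 0, -1], [-0.1, -7.5, 0, 0, -1], [-0.1, -10, 0, 0, -1], [-0.2, -12.5, 0, 0, -1], [-0.2, -15, 0, 0, -1], [-0.2, -17.5, 0, 0, -1], [-0.2, -18.5, 0, 0, -1]],
])

```text
t: 12.28
eef_pos: [456.9, -194.3, 66.6]
tcp_rot: [-3.141, -0.0, 1.732]
ft_force: [1.8, 4.7, -6.2]
opening: 0.23
grip_force: 30.0
```

Expected stop is at about x = 452.4.

Emit:
step_arm([
  [[0.2, -0.8, 0, 0, -1], [0.2, -1.6, 0, 0, -1], [0.2, -2.4, 0, 0, -1], [0.2, -3, 0, 0, -1], [0.2, -3.6, 0, 0, -1], [0.2, -3.6, 0, 0, -1]],
])

```text
t: 12.78
eef_pos: [453.8, -194.9, 66.6]
tcp_rot: [-3.142, -0.0, 1.732]
ft_force: [0.8, 2.3, -7.4]
opening: 0.228
grip_force: 30.0
```

Emit:
step_arm([
  [[0, -0.4, 0, 0, -1], [0, -0.8, 0, 0, -1], [0, -1.2, 0, 0, -1], [0, -1.2, 0, 0, -1]],
])

```text
t: 13.12
eef_pos: [452.6, -195.1, 66.6]
tcp_rot: [3.142, -0.0, 1.732]
ft_force: [1.4, 1.7, -5.9]
opening: 0.228
grip_force: 30.0
```

Emit:
step_arm([
  [[0, -0.4, 0, 0, -1], [0, -0.8, 0, 0, -1], [0, -0.8, 0, 0, -1]],
])

```text
t: 13.37
eef_pos: [452.4, -195.1, 66.6]
tcp_rot: [3.14, 0.0, 1.732]
ft_force: [5.2, 5.9, -9.8]
opening: 0.224
grip_force: 30.0
```

Emit:
step_arm([
  [[0, -0.4, 0, 0, -1], [0, -0.8, 0, 0, -1], [0, -0.8, 0, 0, -1]],
])

```text
t: 13.62
eef_pos: [452.4, -195.2, 66.6]
tcp_rot: [3.139, 0.001, 1.731]
ft_force: [11.4, 8.2, -11.4]
opening: 0.226
grip_force: 30.0
```

The near stop is reached after 160 mm of travel. I release while still lightly loaded towards the stop, then rise.

Emit:
step_arm([
  [[0, 0, 0, 0, -0.4], [0, 0, 0, 0, 0], [0, 0, 0, 0, 0.3], [0, 0, 0, 0, 0.3], [0, 0, 0, 0, 0.3], [0, 0, 0, 0, 0.3], [0, 0, 0, 0, 0.3], [0, 0, 0, 0, 0.3]],
])

```text
t: 14.28
eef_pos: [451.1, -195.4, 66.7]
tcp_rot: [3.141, 0.0, 1.732]
ft_force: [1.0, 0.1, 1.0]
opening: 0.647
grip_force: 0.0
```

Emit:
step_arm([
  [[0, 0, -10, 0, 0.3], [0, 0, -30, 0, 0.3], [0, 0, -60, 0, 0.3], [0, 0, -90, 0, 0.3], [0, 0, -120, 0, 0.3], [0, 0, -140, 0, 0.3], [0, 0, -140, 0, 0.3], [0, 0, -140, 0, 0.3]],
])

```text
t: 14.95
eef_pos: [451.2, -195.3, 207.9]
tcp_rot: [3.14, 0.002, 1.732]
ft_force: [-0.4, 0.1, -0.7]
opening: 0.651
grip_force: 0.0
```

Run:
```python
from h import *
import cv2
print(env.state()["eef_pos"],env.state()["ft_force"])
a=env.read_camera("wrist");b=env.read_camera("top")
cv2.imwrite("pics/f1.png",np.hstack([cv2.resize(a,(400,300)),cv2.resize(b,(400,300))]))
d=cv2.absdiff(b,cv2.imread("pics/top0.png"))[90:240,80:165];print("loaded-slide diff",d.max(),d.mean())
```

```text
[ 451.19266147 -195.3304651   207.86431401] [-0.35385398  0.12739091 -0.69474289]
loaded-slide diff 34 15.433071895424836
```

View pics/f1.png

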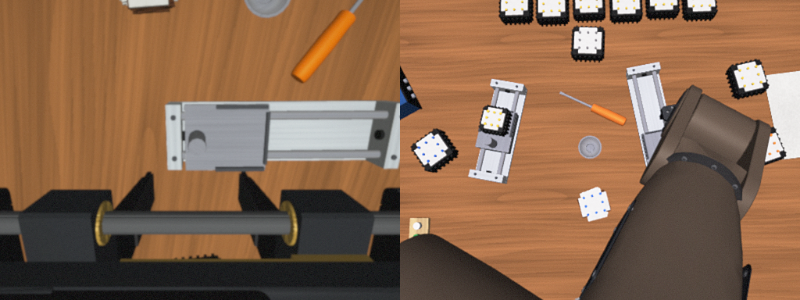

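The wrist view shows the carriage against the near block, at about (183,135), with the gripper clear. The loaded slide looks unchanged.

```bash
python3 -c "
from cell import env
print(env.job_done())"
```

```text
the job is handed in; nothing more can be done
None
```

I ran the empty carriage slowly by its post out to the far stop and back the full 160 mm to the near stop, and left it there. Drag stayed at about 3 N with no sticky spots seen, the loaded slide was not touched, and the job was handed in at about 15 s.

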